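# Proof-pull a picture frame's hanger on the spring gauge

### The arm

A 6-joint arm with a two-finger parallel gripper is mounted at the origin on the work surface. World frame = base frame: x ahead of the robot, y to its left, z up, the work surface at z = 0. Lengths are in m, angles in rad, forces in N, time in s.
With the tool pointing down it reaches from about 0.25 to 0.775 m from the base axis. Payload 4 kg.
Tool frame: the origin (TCP) lies at the centre of the arm's flange, where the gripper is bolted on; the fingertips stand 199 mm ahead of it and the grasp point (between the pads) lies 180 mm ahead of it; z points along the fingers, y is the line along which they close (so a half turn about z gives the same grasp; the last joint's range is limited). The gripper opens to 94 mm and grips with 3 to 60 N. Pads are 16 mm wide; open, the fingers measure 119 mm over their backs; the gripper's body (75 mm by 177 mm) begins 78 mm behind the grasp point.
Start: joints at [1.117, 0.087, 1.371, -0, 1.684, -0.103], TCP at [0.189, 0.517, 0.405] pointing down, gripper open.
Joint ranges: [-3.1, 3.1], [-0.76, 2.03], [0.27, 2.55], [-1.08, 4.22], [0.17, 2.65], [-2.57, 2.57]. Speed limits (rad/s): [2.79, 2.79, 3.14, 3.14, 3.14, 3.14].

### API

Orientations are given as [roll, pitch, yaw] about the fixed x, y, z axes, in that order (R = Rz(yaw) Ry(pitch) Rx(roll)).
In Python, from bench import robot, eyes, models gives the robot as it stands.
- The arm moves only by the tool step_arm, never from a script. Its argument "commands" is a list that holds one entry, the list of rows, each a list of 7 numbers: the shift along the tool's x, y, z in mm, then the turn, a rotation vector about the tool's x, y, z in rad, then the finger opening in mm, from 0 to 94. In form: [[[tx, ty, tz, wx, wy, wz, gripper], ...]]. A call has 1 to 20 rows; each row shifts and turns the commanded pose from where the row before left it, along the tool's axes as they then stand; what a row does not reach is not made up. A row lasts 1/8 s, in which the tool goes at most 62.5 mm and 10.7 degrees, less where a joint would pass 70% of its speed; a pose out of reach is approached as far as the arm can. A call is refused whole if a number of a shift passes 62.5 or a number of a turn 0.188, either way. A call with a gripper value outside its range is refused whole. The fingers move at their own pace and stop on an object; the grip force is fixed at half the most. Time passes only in rows, so rows that do not move let the fingers close. It gives the time, the measured TCP pose, the force, the opening and the grip force at its end, in the units of the state.
- robot.get_obs(): the state, without advancing time (a new reading comes with each control period).
- eyes.snapshot(name): name is "scene" or "top" or "wrist"; returns a dict with "color" (400x640x3 uint8, red, green, blue), "camera_matrix" (3x3 intrinsics, pixels), "eye" and "rotation" of the camera in the world; the wrist camera has in their place "tool_from_camera" (4x4, takes a point from camera to tool coordinates, whose origin is the TCP and whose axes are the flange's). Camera axes: x right, y up, looking along -z (the intrinsics and any distortion apply to the point x, -y, -z); pixel columns grow to the right and rows downward; lengths in m; the calibration is good to about 2 mm. The wrist camera is an equidistant fisheye: a pixel r from the principal point sees the ray r / f radians off the axis. A picture is of the moment at which its call begins: read the wrist's pose just before it. There is no depth.
- robot.close_job(): hands the job in; it is judged then, once.
Trained networks look in a picture, given as the dict that the camera call returned (one of the last four; its "shot" number tells which), for a name from the list of things; names that differ only in an ending like _2 or _b are one class to them, and where a whole thing is asked for, a point or a joint stands for the part that bears it (a point fixed in the world has none). Each returns a list of dicts, best first, with "confidence" (0 to 1); they miss things now and then, are a little off and sometimes report something else, mostly with a low value. They report only what shows in the picture. A call takes as long as a camera call. They do not tell look-alikes from the thing itself.
- models.masks_of(picture, query): "mask" (400x640 bool, what is visible of it) and "xy" ([column, row] in pixels, amid what is visible of it).
- models.tip_of(picture, query): "xy" ([column, row] in pixels: a listed point, or the origin of a listed thing).
The state is a dict: "time": time; "joint_positions": joint angles; "qvel": joint speeds; "joint_torque": joint torques, N m; "tool_pos": TCP position; "ee_rot": TCP orientation; "wrist_force": force on the tool from outside, world axes, zero at the start; "wrist_torque": the same for the moment, N m; "width": finger opening in m; "finger_force": force on a finger pad.
Only numpy, scipy, OpenCV 4.12 (cv2) and the standard library are available. Lean on these libraries where they do the work, as an engineer would, in place of code of your own. Each camera call takes 0.05 s, during which the arm holds its last target. There are 200 camera calls.

### The job

Proof-test the hanger of the small empty picture frame: lay the frame flat on the test board with its hanger ring over the hook of the spring gauge. Then, pulling on the frame only, draw it out until the gauge's pointer is level with the rider clip set on the scale, no further, and hold it there for two seconds. Ease it gently back until the pointer is home at zero, leaving the frame lying hooked and the tell-tale standing at the rider; do not handle the gauge itself or disturb the other things.

Things in the scene. Friction and masses are not known exactly. Their poses are not given: they have to be found in the camera images.
- frame: the frame to test: small empty dark-wood picture frame, 150 mm (its x) by 110 mm (its y), rails 20 mm wide and 18 mm thick (z), open in the middle (110 x 70 mm), about 140 g, lying face down (z up). Origin: centre of its underside. A steel strap hanger is screwed on the upper side of the +x rail, at its middle; its ring sticks out beyond that rail in the +x direction
- ring (a point): centre of the frame's hanger ring, fixed rigidly to the frame at x = +92 mm, y = 0, z = +21 mm of the frame. Ring of 4 mm steel wire lying level, clear hole 24 mm, 32 mm outside
- board: plywood test board fixed to the table, 500 mm (x) by 150 mm (y), 12 mm thick; origin: centre of its underside. The gauge is screwed on its +x half with the hook pointing to -x; the -x half is free for the frame to lie on
- gauge: spring gauge, fixed on the board's top: grey case 170 x 44 mm, top 42 mm above the board, white scale plate on top with a line every 5 mm. x axis lies along the gauge, hook end towards -x; the spring is pulled out in the -x direction. Origin on the board's top, below the front end of the case
- hook (a point): top of the hook's upright prong, 38 mm above the board's top, on the centre line, 50 mm in front of the case at zero; moves with the draw bar. J-shaped 6 mm rod: leaves the case 22 mm above the board, drops to 8 mm, runs 33 mm towards -x and turns up as the 30 mm prong. With the frame lying on the board its ring hangs round the prong 21 mm above the board
- pointer (a point): the gauge's pointer, a black blade across the slot of the scale, fixed to the draw bar; point at its hook-side (-x) edge on the centre line, 45 mm above the board; at zero it is at x = +98 mm of the gauge, 148 mm from the prong. Axes as the gauge
- telltale (a point): the tell-tale (drag pointer), a bare steel blade in the same slot on the hook side of the pointer, which pushes it along; it stays where it was pushed. Point at its edge that touches the pointer, so it equals the pointer when they touch. Axes as the gauge
- mark (a point): the set mark: centre of the dark steel rider clip with a pointed tongue on the edge of the scale, projected on the centre line; different every time, 22 to 45 mm from zero in the pull direction (-x). The pointer is on the mark when the x of pointer and mark along the gauge agree. Axes as the gauge
- draw (a joint): pull-out of the draw bar in m: 0 = pointer at zero (home), 0.060 = end stop. Spring 180 N/m with about 1.4 N pull needed to leave zero, so about 10 N at 45 mm; it draws back by itself when eased
- frame_plain: bystander: larger empty frame without a hanger, 190 x 140 x 18 mm, lying on the table
- bradawl: bystander: wooden-handled bradawl, 110 mm long, lying on the test board beside the gauge case
- hanger_spare: bystander: spare steel strap hanger, 50 mm long, lying on the test board beside the gauge case
- screwdriver: bystander: screwdriver, 180 mm long, lying on the table
- nut_dish: bystander: white dish of walnuts, 110 mm across, 40 mm high
- loupe: bystander: round hand lens with black handle, 190 mm long, lying on the table
- screw_tin: bystander: small round aluminium screw tin, 36 mm across, 22 mm high, on the test board beside the gauge case
- pencil_cup: bystander: ceramic cup of pencils, 72 mm across, 160 mm high
Things that resemble listed ones, but are neither listed nor needed, are in the scene too. What is shaped like the frame but yellow is not meant.

How it is judged:
By the outcome, as a careful person would: the job done as asked, in the order asked, and still so for the second after the job is handed in, with the robot touching nothing.
It also fails if it takes over 67 s, if anything falls off the work surface, if the arm or the gripper's body presses on something with over 40 N, if the wrist force passes 120 N, or if a joint passes its speed limit or range.

## Working session

There is one attempt and no reset: what is moved stays moved. The work goes in short steps, Python scripts to look and compute and a tool call to move; the robot and the scene stay as the last step left them, time stands still between calls to the robot, and variables do not carry over. Pictures are saved under pics/ and viewed, at most 13 in all, crops included, and the job is handed in when it is done.

Besides the shell and the picture viewer there is one more tool, called after "Request:" as name([rows], argument=value, ...), one row to a line, values as JSON. step_arm: Moves the arm, as the interface text tells. Its arguments: {"type":"object","properties":{"commands":{"type":"array"}},"required":["commands"]}

```bash
mkdir -p pics
cat > h.py <<'E'
import numpy as np, cv2
from bench import robot, eyes, models
from scipy.spatial.transform import Rotation as R
def ray(p,xy,obs=None):
    K=np.array(p["camera_matrix"]);x,y=xy
    a=(x-K[0,2])/K[0,0];b=(y-K[1,2])/K[1,1]
    if "eye" in p:
        d=np.array([a,-b,-1.]);return np.array(p["eye"]),np.array(p["rotation"])@d
    r=np.hypot(a,b);s=np.sin(r)/max(r,1e-9)
    d=np.array([a*s,-b*s,-np.cos(r)]);T=np.array(p["tool_from_camera"])
    W=R.from_euler('xyz',obs["ee_rot"]).as_matrix() if np.size(obs["ee_rot"])==3 else np.array(obs["ee_rot"])
    return np.array(obs["tool_pos"])+W@T[:3,3],W@T[:3,:3]@d
def at(p,xy,z,obs=None):
    o,d=ray(p,xy,obs);return o+d*(z-o[2])/d[2]
def save(p,n): cv2.imwrite(f"pics/{n}.png",p["color"][:,:,::-1])
E
python3 - <<'E'
from h import *
np.set_printoptions(precision=4,suppress=True)
print(robot.get_obs())
for n in("top","scene"):
    p=eyes.snapshot(n);save(p,n+"0");print(n,p["eye"])
    for q,z in(("frame",0),("ring",.021),("board",0.),("gauge",.012),("hook",.05),("pointer",.057),("telltale",.057),("mark",.057)):
        for r in models.tip_of(p,q)[:3]: print(q,r["confidence"],r["xy"],at(p,r["xy"],z))
E
```

```text
{'time': 0.0, 'joint_positions': array([ 1.1169,  0.0879,  1.3722, -0.    ,  1.6836, -0.1031]), 'qvel': array([-0.0005, -0.0013,  0.0002, -0.0007, -0.0003, -0.0014]), 'joint_torque': array([  0.    , -34.0197, -30.2422,   0.0717,   0.0332,  -0.0002]), 'tool_pos': array([0.189 , 0.5164, 0.4035]), 'ee_rot': array([-3.1395, -0.0002,  2.7908]), 'wrist_force': array([-0.3371,  0.0673,  0.0614]), 'wrist_torque': array([-0.0104, -0.0368,  0.0434]), 'finger_force': 0.0, 'width': 0.09427695140208465}
top [0.2988 0.0375 1.2862]Traceback (most recent call last):
  File "<stdin>", line 7, in <module>
  File "h.py", line 14, in at
    o,d=ray(p,xy,obs);return o+d*(z-o[2])/d[2]
                                          ~^^^
IndexError: invalid index to scalar variable.
```

```bash
sed -i 's/np.array(p\["rotation"\])@d/R.from_euler("xyz",p["rotation"]).as_matrix()@d/' h.py
python3 - <<'E'
from h import *
np.set_printoptions(precision=4,suppress=True)
for n in("top","scene"):
    p=eyes.snapshot(n);save(p,n+"0");print(n,p["eye"],p["rotation"])
    for q,z in(("frame",0),("ring",.021),("board",0.),("gauge",.012),("hook",.05),("pointer",.057),("telltale",.057),("mark",.057)):
        for r in models.tip_of(p,q)[:3]: print(q,r["confidence"],r["xy"],at(p,r["xy"],z))
E
```

```text
top [0.2988 0.0375 1.2862] [ 0.2011 -0.0049 -1.681 ]
frame 0.94 [460.3, 210.1] [ 0.4876 -0.3939  0.    ]
frame 0.71 [466.1, 284.2] [ 0.2809 -0.3744  0.    ]
frame 0.15 [295.2, 228.1] [0.4875 0.0782 0.    ]
ring 0.92 [431.0, 205.8] [ 0.5056 -0.3072  0.021 ]
ring 0.62 [493.8, 308.5] [ 0.2097 -0.4305  0.021 ]
board 0.67 [295.0, 226.3] [0.4927 0.0782 0.    ]
board 0.49 [163.6, 230.5] [0.5212 0.4466 0.    ]
gauge 0.93 [271.6, 232.4] [0.4809 0.1444 0.012 ]
hook 0.38 [292.0, 229.6] [0.4771 0.0856 0.05  ]
pointer 0.6 [236.0, 239.4] [0.4661 0.237  0.057 ]
telltale 0.58 [419.7, 135.8] [ 0.7013 -0.2975  0.057 ]
mark 0.52 [245.0, 234.1] [0.4777 0.212  0.057 ]
mark 0.31 [223.8, 222.6] [0.5151 0.2664 0.057 ]
scene [ 1.261  -0.8603  0.7985] [ 1.0088 -0.0105  0.7138]
frame 0.92 [183.5, 239.0] [ 0.2704 -0.3575  0.    ]
frame 0.68 [219.0, 280.4] [ 0.4986 -0.398   0.    ]
ring 0.81 [247.6, 261.9] [ 0.5181 -0.3121  0.021 ]
ring 0.6 [148.8, 235.0] [ 0.2019 -0.4287  0.021 ]
board 0.56 [330.6, 203.7] [0.4778 0.0947 0.    ]
gauge 0.66 [337.6, 195.0] [0.4715 0.1402 0.012 ]
gauge 0.42 [220.0, 278.2] [ 0.5052 -0.398   0.012 ]
hook 0.51 [329.7, 193.9] [0.4853 0.0795 0.05  ]
hook 0.36 [337.3, 183.6] [0.4605 0.1503 0.05  ]
telltale 0.51 [335.8, 185.1] [0.4707 0.1293 0.057 ]
mark 0.52 [350.3, 172.8] [0.4537 0.2331 0.057 ]
```

View pics/top0.png

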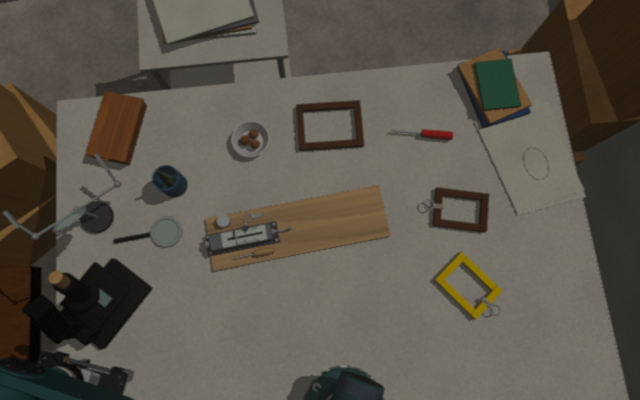

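View pics/scene0.png

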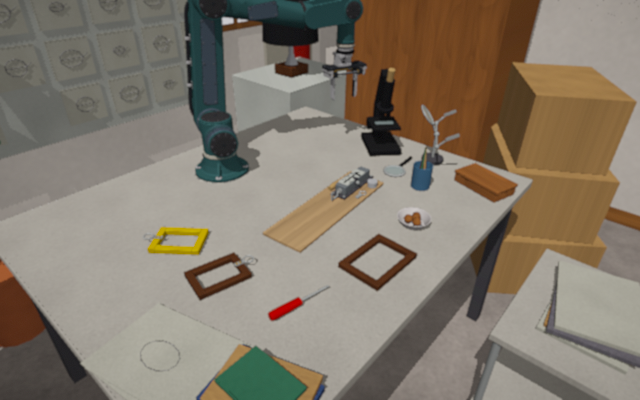

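Top view: the brown frame is at about (460,210) with its ring at (425,207). The yellow look-alike is at (467,285). The gauge is at (245,237), its hook is near (288,231), and the board's free end is near (384,212). The scene view agrees.

Run:
```python
from h import *
np.set_printoptions(precision=4,suppress=True)
p=eyes.snapshot("top")
for q,z in(("frame",.018),("board",.012),("gauge",.054)):
    for m in models.masks_of(p,q)[:2]:
        r=cv2.minAreaRect(np.argwhere(m["mask"])[:,::-1].astype(np.float32))
        b=np.array([at(p,c,z) for c in cv2.boxPoints(r)])
        print(q,m["confidence"],m["xy"],b.mean(0)); print(b[:,:2].tolist(), [np.degrees(np.arctan2(*(b[(i+1)%4]-b[i])[1::-1])) for i in range(2)])
for c in((379,186),(389,237),(205,219),(212,270)):print(at(p,c,.012))
w=eyes.snapshot("wrist");save(w,"w0");print(w["tool_from_camera"],w["camera_matrix"])
o=robot.get_obs();W=R.from_euler('xyz',o["ee_rot"]).as_matrix();print(W)
```

```text
frame 0.69 [463.2, 196.3] [ 0.491  -0.3784  0.018 ]
[[0.4595706618486628, -0.27255325904629024], [0.5690023685571016, -0.30567727879080514], [0.521911596048175, -0.4858321501280667], [0.4136623829994168, -0.4497183164050933]] [np.float64(-16.840604454729956), np.float64(-104.64881619900504)]
frame 0.55 [476.6, 277.1] [ 0.2661 -0.3845  0.018 ]
[[0.30602695118176654, -0.2828797828453936], [0.37403189896601274, -0.3734556908991079], [0.22465259743469784, -0.4858122693830357], [0.15988700483789575, -0.3957327182739822]] [np.float64(-53.100553250093135), np.float64(-143.05111519146502)]
board 0.73 [313.0, 222.4] [0.4886 0.0724 0.012 ]
[[0.5410804684609049, 0.33111083102869426], [0.5862850228017875, -0.17253691993604975], [0.43436658424338137, -0.18073034914180552], [0.3927132501727221, 0.31177399523361815]] [np.float64(-84.8711998697667), np.float64(-176.91285313121028)]
gauge 0.94 [242.6, 238.7] [0.475  0.2045 0.054 ]
[[0.49859058986889626, 0.3257557237583261], [0.5224513751493258, 0.09217657167755364], [0.45093519030497425, 0.08447304010348074], [0.4279588299645949, 0.3155343028710425]] [np.float64(-84.16730290211473), np.float64(-173.85195782810442)]
[ 0.58   -0.1714  0.012 ]
[ 0.4324 -0.1793  0.012 ]
[0.5389 0.3263 0.012 ]
[0.3955 0.3159 0.012 ]
[[ 0.0002  0.9686  0.2486  0.0702]
 [ 1.      0.0001 -0.0011 -0.0016]
 [-0.0011  0.2486 -0.9686  0.0194]
 [ 0.      0.      0.      1.    ]] [[309.7069   0.     317.1449]
 [  0.     309.7069 201.8519]
 [  0.       0.       1.    ]]
[[-0.9391  0.3436  0.    ]
 [ 0.3436  0.9391  0.0001]
 [-0.      0.0001 -1.    ]]
```

Request:
step_arm([
  [[-43, -18, 0, 0, 0, 0, 94], [-43, -18, 5, 0, 0, 0, 94], [-43, -18, 10, 0, 0, 0, 94], [-43, -18, 10, 0, 0, 0, 94], [-43, -18, 15, 0, 0, 0, 94], [-43, -18, 15, 0, 0, 0, 94], [-43, -18, 15, 0, 0, 0, 94], [-43, -18, 15, 0, 0, 0, 94], [-43, -18, 10, 0, 0, 0, 94], [-41, 0, 10, 0, 0, 0, 94], [0, 0, 0, 0, 0, 0, 94], [0, 0, 0, 0, 0, 0, 94]],
])

```text
time: 2.75
tool_pos: [0.535, 0.2175, 0.2996]
ee_rot: [3.142, -0.001, 2.791]
wrist_force: [-0.9, 0.1, 0.1]
width: 0.0944
finger_force: 0.0
```

```bash
cat > g.py <<'E'
import sys
from h import *
np.set_printoptions(precision=4,suppress=True)
o=robot.get_obs();p=eyes.snapshot("wrist");save(p,sys.argv[1])
print(o["time"],o["tool_pos"],o["ee_rot"],o["wrist_force"],o["width"])
for q,z in(("hook",.05),("ring",.021+float(sys.argv[2]) if len(sys.argv)>2 else .021),("gauge",.012),("pointer",.057),("telltale",.057),("mark",.057)):
    for r in models.tip_of(p,q)[:2]: print(q,r["confidence"],r["xy"],at(p,r["xy"],z,o))
E
python3 g.py w1
python3 - <<'E'
import cv2
i=cv2.imread("pics/w1.png");cv2.imwrite("pics/w1b.png",cv2.resize(i,(800,500)))
E
```

```text
2.75 [0.535  0.2175 0.2996] [ 3.1415 -0.0008  2.7907] [-0.9218  0.0711  0.0923] 0.09440290024537615
hook 0.72 [161.2, 216.0] [0.4899 0.0913 0.05  ]
ring 0.62 [9.6, 297.7] [ 0.51   -0.3064  0.021 ]
gauge 0.91 [221.5, 180.2] [0.4841 0.1423 0.012 ]
pointer 0.96 [316.3, 133.0] [0.4743 0.2377 0.057 ]
telltale 0.45 [320.6, 134.3] [0.4762 0.2402 0.057 ]
mark 0.68 [254.9, 101.2] [0.4366 0.2044 0.057 ]
```

View pics/w1b.png

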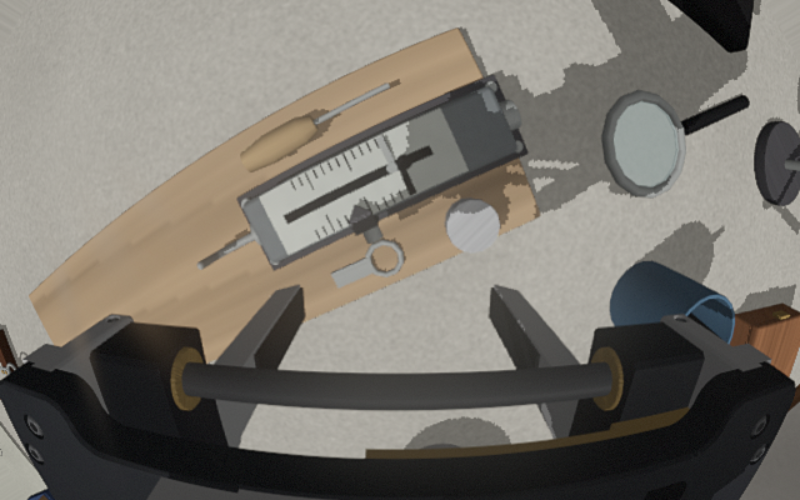

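The wrist view shows the rider as the dark clip at about (362,215) in the enlarged picture. The black pointer is at (405,175) with the bright tell-tale beside it. The network's "mark" landed on the bradawl, so I'm zooming in.

Run:
```python
import cv2
i=cv2.imread("pics/w1.png")[90:200,220:380];cv2.imwrite("pics/w1c.png",cv2.resize(i,(800,550),interpolation=cv2.INTER_CUBIC))
```

```text
(no output)
```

View pics/w1c.png

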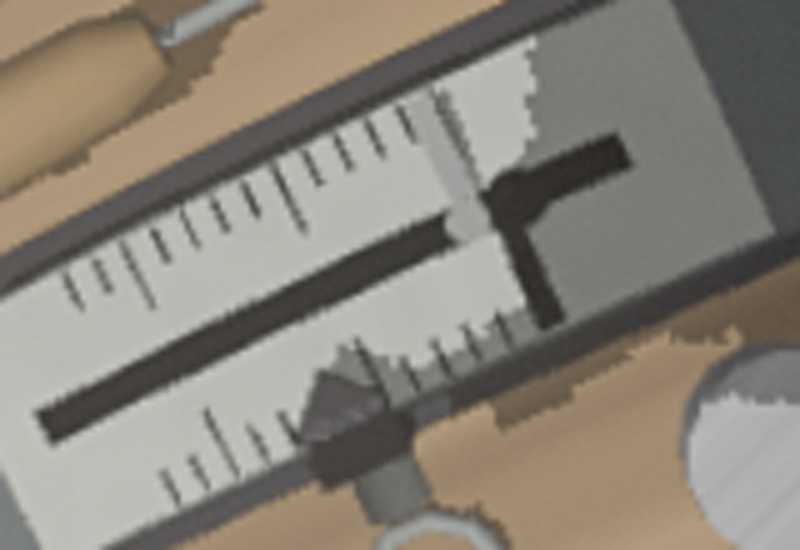

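Request:
step_arm([
  [[-8, -30, 20, 0, 0, 0, 94], [0, 0, 0, 0, 0, 0, 94], [0, 0, 0, 0, 0, 0, 94]],
])

```text
time: 3.48
tool_pos: [0.5325, 0.1868, 0.2803]
ee_rot: [3.14, 0.0, 2.791]
wrist_force: [0.2, 0.4, 1.0]
width: 0.0941
finger_force: 0.0
```

```bash
python3 g.py w2
python3 - <<'E'
from h import *
import pickle
o=robot.get_obs();pickle.dump(o,open("o2.pkl","wb"))
p=eyes.snapshot("wrist");pickle.dump({k:p[k] for k in("camera_matrix","tool_from_camera")},open("p2.pkl","wb"))
im=p["color"].astype(float)
for _ in range(5): im+=eyes.snapshot("wrist")["color"]
im=(im/6).astype(np.uint8)
# rectify on scale plane: gauge axis frame, 0.2 mm/px
g=np.radians(95.2); ex=np.array([np.cos(g),np.sin(g),0]);ey=np.array([-ex[1],ex[0],0])
K=np.array(p["camera_matrix"]);T=np.array(p["tool_from_camera"]);W=R.from_euler('xyz',o["ee_rot"]).as_matrix()
c=np.array([.478,.215,.057]);S=5000
u,v=np.meshgrid(np.arange(-400,400),np.arange(-150,150))
P=c+u[...,None]/S*ex-v[...,None]/S*ey
q=((P-np.array(o["tool_pos"]))@W-T[:3,3])@T[:3,:3]
q=q*[1,-1,-1]; rr=np.hypot(q[...,0],q[...,1]);th=np.arctan2(rr,q[...,2])
mx=K[0,2]+K[0,0]*th*q[...,0]/rr;my=K[1,2]+K[1,1]*th*q[...,1]/rr
cv2.imwrite("pics/rect.png",cv2.remap(im[:,:,::-1].copy(),mx.astype(np.float32),my.astype(np.float32),cv2.INTER_CUBIC))
print("cam",np.array(o["tool_pos"])+W@T[:3,3])
E
```

```text
3.475 [0.5325 0.1868 0.2803] [3.1404 0.0005 2.7907] [0.2277 0.3703 0.9702] 0.09414214690580806
hook 0.92 [179.5, 210.3] [0.4874 0.091  0.05  ]
hook 0.66 [410.4, 172.7] [0.5198 0.2608 0.05  ]
ring 0.57 [314.5, 214.1] [0.533  0.1833 0.021 ]
ring 0.52 [7.9, 302.1] [ 0.51   -0.3108  0.021 ]
gauge 0.95 [246.1, 172.5] [0.4826 0.1415 0.012 ]
gauge 0.21 [7.7, 302.1] [ 0.5116 -0.3311  0.012 ]
pointer 0.76 [357.7, 119.0] [0.472 0.236 0.057]
telltale 0.71 [541.9, 234.5] [0.6098 0.3645 0.057 ]
telltale 0.57 [361.7, 117.9] [0.4722 0.2388 0.057 ]
mark 0.32 [184.3, 208.4] [0.4868 0.0994 0.057 ]
mark 0.28 [7.9, 300.8] [ 0.5018 -0.2303  0.057 ]
cam [0.46605591 0.20940653 0.26059515]
```

View pics/rect.png

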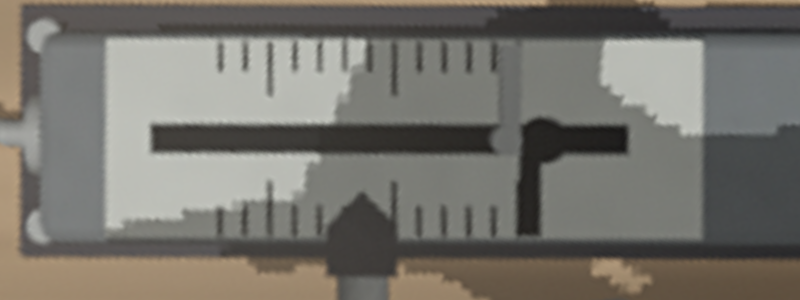

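Rectified view: scale lines are 24.9 px per 5 mm, the pointer edge is at the zero line (519) and the rider's centre is at 362. The mark is therefore 31.4 mm of draw. The hook is at (0.487, 0.091). Next I go over the frame.

Request:
step_arm([
  [[-14, -52, -10, 0, 0, 0, 94], [-14, -52, 0, 0, 0, 0, 94], [-14, -52, 0, 0, 0, 0, 94], [-14, -52, 0, 0, 0, 0, 94], [-14, -52, 0, 0, 0, 0, 94], [-14, -52, 0, 0, 0, 0, 94], [-14, -52, 0, 0, 0, 0, 94], [-14, -52, 0, 0, 0, 0, 94], [-14, -52, 0, 0, 0, 0, 94], [-14, -52, 0, 0, 0, 0, 94], [-14, -52, 0, 0, 0, 0, 94], [-16, -57, 0, 0, 0, 0, 70], [0, 0, 0, 0, 0, -0.136, 70], [0, 0, 0, 0, 0, 0, 70], [0, 0, 0, 0, 0, 0, 70]],
])

```text
time: 6.0
tool_pos: [0.4762, -0.4622, 0.2896]
ee_rot: [3.141, -0.0, 2.926]
wrist_force: [0.7, 0.1, -0.7]
width: 0.0697
finger_force: 0.0
```

Run:
```python
from h import *
np.set_printoptions(precision=4,suppress=True)
o=robot.get_obs();p=eyes.snapshot("wrist");save(p,"w3")
print(o["tool_pos"],o["ee_rot"],o["joint_positions"],o["width"])
for q,z in(("ring",.021),("frame",0.)):
    for r in models.tip_of(p,q)[:2]: print(q,r["confidence"],r["xy"],at(p,r["xy"],z,o))
ms=models.masks_of(p,"frame");print([m["confidence"] for m in ms])
g=p["color"].astype(float).sum(2)
# rectify around grasp pose at z=.018, 4 px/mm... 0.4mm/px world-aligned: cols=+y, rows=-x
K=np.array(p["camera_matrix"]);T=np.array(p["tool_from_camera"]);W=R.from_euler('xyz',o["ee_rot"]).as_matrix()
u,v=np.meshgrid(np.arange(-350,350),np.arange(-225,225))
P=np.stack([.49+v*.0004,-.38+u*.0004,0*u+.018],-1)
q=((P-np.array(o["tool_pos"]))@W-T[:3,3])@T[:3,:3]*[1,-1,-1]
rr=np.hypot(q[...,0],q[...,1]);th=np.arctan2(rr,q[...,2])
im=cv2.remap(p["color"][:,:,::-1].copy(),(K[0,2]+K[0,0]*th*q[...,0]/rr).astype(np.float32),(K[1,2]+K[1,1]*th*q[...,1]/rr).astype(np.float32),cv2.INTER_CUBIC)
cv2.imwrite("pics/rect3.png",im)
```

```text
[ 0.4762 -0.4622  0.2896] [ 3.1413 -0.0001  2.9256] [-0.856   0.3828  1.2431  0.0002  1.516  -2.2108] 0.06974225923181761
ring 0.95 [491.9, 211.5] [ 0.514  -0.3035  0.021 ]
[0.95, 0.85]
```

View pics/rect3.png

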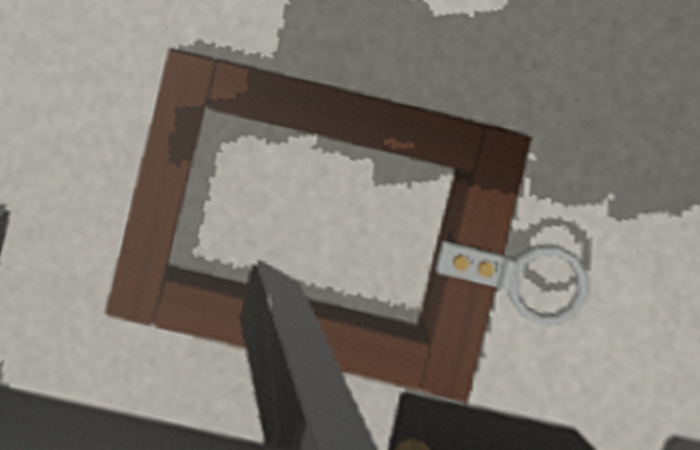

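The rectified view has the frame's centre at (319,225), which is world (0.490,-0.3925), with its axis at 76.2°. Now I grip the -x rail.

Request:
step_arm([
  [[3, 6, 20, 0, 0, 0.025, 60], [0, 0, 25, 0, 0, 0, 60], [0, 0, 25, 0, 0, 0, 60], [0, 0, 17, 0, 0, 0, 60], [0, 0, 0, 0, 0, 0, 60], [0, 0, 0, 0, 0, 0, 0], [0, 0, 0, 0, 0, 0, 0], [0, 0, 0, 0, 0, 0, 0], [0, 0, 0, 0, 0, 0, 0], [0, 0, 0, 0, 0, 0, 0]],
])

```text
time: 7.45
tool_pos: [0.4744, -0.4561, 0.2029]
ee_rot: [3.141, 0.0, 2.902]
wrist_force: [0.0, 0.3, 1.1]
width: 0.0197
finger_force: 30.0
```

Request:
step_arm([
  [[0, 0, -15, 0, 0, 0, 0], [0, 0, -20, 0, 0, -0.11, 0], [0, 0, -20, 0, 0, -0.112, 0], [0, 0, 0, 0, 0, -0.11, 0], [-7, 28, 0, 0, 0, 0, 0], [-7, 40, 0, 0, 0, 0, 0], [-7, 44, 0, 0, 0, 0, 0], [-7, 44, 0, 0, 0, 0, 0], [-7, 44, 0, 0, 0, 0, 0], [-7, 44, 0, 0, 0, 0, 0], [-7, 44, 0, 0, 0, 0, 0], [-7, 40, 0, 0, 0, 0, 0], [-7, 30, 0, 0, 0, 0, 0], [0, 20, 0, 0, 0, 0, 0], [0, 0, 0, 0, 0, 0, 0], [0, 0, 0, 0, 0, 0, 0]],
])

```text
time: 9.45
tool_pos: [0.5022, -0.0748, 0.2579]
ee_rot: [-3.141, 0.0, -3.05]
wrist_force: [-0.5, -0.1, -0.8]
width: 0.0197
finger_force: 30.0
```

Run:
```python
from h import *
np.set_printoptions(precision=4,suppress=True)
o=robot.get_obs();p=eyes.snapshot("wrist")
print(o["tool_pos"],o["ee_rot"],o["wrist_force"],o["width"])
zr=.021+.012+ (o["tool_pos"][2]-.2029-.012)
for q,z in(("ring",zr),("hook",.05)):
    for r in models.tip_of(p,q)[:2]: print(q,r["confidence"],r["xy"],at(p,r["xy"],z,o))
y=o["ee_rot"][2];print("grip->ring pred",o["tool_pos"][:2]+.157*np.array([np.sin(y),-np.cos(y)]))
cv2.imwrite("pics/w4.png",cv2.resize(p["color"][60:260,400:640,::-1],(720,600)))
```

```text
[ 0.5022 -0.0748  0.2579] [-3.1407  0.0003 -3.05  ] [-0.5113 -0.1181 -0.8235] 0.019716698113029445
ring 0.9 [543.1, 240.1] [0.4863 0.0794 0.076 ]
hook 0.92 [533.0, 230.0] [0.4871 0.0906 0.05  ]
grip->ring pred [0.4879 0.0815]
```

View pics/w4.png

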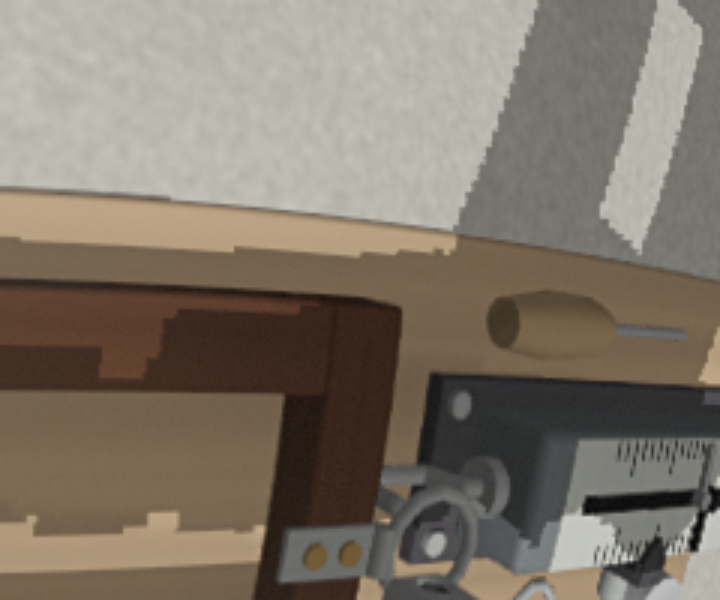

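The ring and prong nearly line up in this view, with the prong's tip at (435,543) in the crop, seen through the ring. I go about 9 mm forward and lower.

Request:
step_arm([
  [[0, 9, 0, 0, 0, 0, 0], [0, 0, 8, 0, 0, 0, 0], [0, 0, 8, 0, 0, 0, 0], [0, 0, 8, 0, 0, 0, 0], [0, 0, 8, 0, 0, 0, 0], [0, 0, 0, 0, 0, 0, 0]],
])

```text
time: 10.35
tool_pos: [0.5011, -0.065, 0.2245]
ee_rot: [3.141, -0.002, -3.049]
wrist_force: [-0.8, -0.1, -2.3]
width: 0.0199
finger_force: 30.0
```

Run:
```python
from h import *
np.set_printoptions(precision=4,suppress=True)
o=robot.get_obs();p=eyes.snapshot("wrist")
print(o["tool_pos"],o["ee_rot"],o["wrist_force"],o["width"])
zr=.021+(o["tool_pos"][2]-.2029)
for q,z in(("ring",zr),("hook",.05)):
    for r in models.tip_of(p,q)[:2]: print(q,r["confidence"],r["xy"],at(p,r["xy"],z,o))
cv2.imwrite("pics/w5.png",cv2.resize(p["color"][120:280,440:640,::-1],(750,600)))
```

```text
[ 0.5011 -0.065   0.2245] [ 3.1408 -0.002  -3.0494] [-0.7658 -0.1063 -2.3402] 0.019909827716694015
ring 0.76 [541.5, 241.2] [0.4855 0.0884 0.0426]
ring 0.35 [626.5, 339.1] [0.6068 0.3157 0.0426]
hook 0.83 [550.4, 248.2] [0.4878 0.0922 0.05  ]
```

View pics/w5.png

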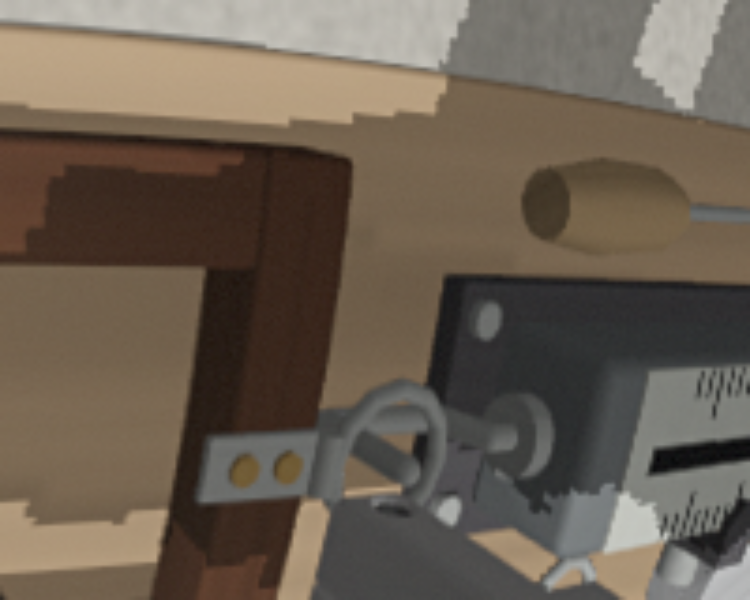

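The prong's tip at (410,475) is inside the ring and stands above its wire, so it is threaded. The bright dot at (447,508) is only a base-plate screw. I lower to the board.

Request:
step_arm([
  [[-1, 0, 4, 0, 0, 0, 0], [0, 0, 3, 0, 0, 0, 0], [0, 0, 2, 0, 0, 0, 0], [0, 0, 0, 0, 0, 0, 0], [0, 0, 0, 0, 0, 0, 0]],
])

```text
time: 11.12
tool_pos: [0.5025, -0.065, 0.2167]
ee_rot: [3.142, 0.0, -3.049]
wrist_force: [0.1, 0.2, -1.2]
width: 0.0196
finger_force: 30.0
```

Request:
step_arm([
  [[0, 0, 1.5, 0, 0, 0, 0], [0, 0, 0, 0, 0, 0, 0], [0, 0, 0, 0, 0, 0, 0]],
])

```text
time: 11.5
tool_pos: [0.5024, -0.065, 0.2152]
ee_rot: [3.142, 0.0, -3.049]
wrist_force: [-0.5, 0.4, -1.3]
width: 0.0198
finger_force: 30.0
```

Request:
step_arm([
  [[0, -1, 0, 0, 0, 0, 0], [0, -1, 0, 0, 0, 0, 0], [0, -1, 0, 0, 0, 0, 0], [0, 0, 0, 0, 0, 0, 0]],
])

```text
time: 12.0
tool_pos: [0.5027, -0.0681, 0.2152]
ee_rot: [3.142, 0.0, -3.049]
wrist_force: [-0.1, 0.1, -1.7]
width: 0.0198
finger_force: 30.0
```

Request:
step_arm([
  [[0, -1, 0, 0, 0, 0, 0], [0, -1, 0, 0, 0, 0, 0], [0, -1, 0, 0, 0, 0, 0], [0, 0, 0, 0, 0, 0, 0], [0, 0, 0, 0, 0, 0, 0]],
])

```text
time: 12.62
tool_pos: [0.503, -0.071, 0.2152]
ee_rot: [3.142, 0.0, -3.049]
wrist_force: [-0.3, 0.3, -0.6]
width: 0.0195
finger_force: 30.0
```

Request:
step_arm([
  [[0, -1, 0, 0, 0, 0, 0], [0, -1, 0, 0, 0, 0, 0], [0, -1, 0, 0, 0, 0, 0], [0, 0, 0, 0, 0, 0, 0], [0, 0, 0, 0, 0, 0, 0]],
])

```text
time: 13.25
tool_pos: [0.5032, -0.0738, 0.2151]
ee_rot: [3.141, -0.0, -3.049]
wrist_force: [0.4, 2.8, -1.1]
width: 0.0197
finger_force: 30.0
```

Request:
step_arm([
  [[0, -1.5, 0, 0, 0, 0, 0], [0, -2, 0, 0, 0, 0, 0], [0, -2, 0, 0, 0, 0, 0], [0, -1.5, 0, 0, 0, 0, 0], [0, 0, 0, 0, 0, 0, 0], [0, 0, 0, 0, 0, 0, 0]],
])

```text
time: 14.0
tool_pos: [0.5039, -0.081, 0.2152]
ee_rot: [-3.142, 0.0, -3.049]
wrist_force: [-0.0, 3.1, -1.4]
width: 0.0198
finger_force: 30.0
```

Request:
step_arm([
  [[0, -1.5, 0, 0, 0, 0, 0], [0, -2, 0, 0, 0, 0, 0], [0, -2, 0, 0, 0, 0, 0], [0, -2, 0, 0, 0, 0, 0], [0, -2, 0, 0, 0, 0, 0], [0, -1.5, 0, 0, 0, 0, 0], [0, 0, 0, 0, 0, 0, 0], [0, 0, 0, 0, 0, 0, 0]],
])

```text
time: 15.0
tool_pos: [0.5048, -0.0917, 0.215]
ee_rot: [3.14, -0.0, -3.049]
wrist_force: [-0.9, 5.3, -1.4]
width: 0.02
finger_force: 30.0
```

```bash
cat > v.py <<'E'
from h import *
import sys
np.set_printoptions(precision=4,suppress=True)
g=np.radians(95.2);ex=np.array([np.cos(g),np.sin(g)])
P0=np.array([.4737,.2385])
F=[]
def rect(p,o,n,c=np.array([.478,.185,.057])):
    e=np.r_[ex,0];ey=np.array([-e[1],e[0],0])
    u,v=np.meshgrid(np.arange(-400,400),np.arange(-130,130));P=c+u[...,None]/5000*e-v[...,None]/5000*ey
    K=np.array(p["camera_matrix"])
    if "eye" in p:
        q=(P-np.array(p["eye"]))@R.from_euler("xyz",p["rotation"]).as_matrix()*[1,-1,-1];q=q/q[...,2:];a,b=q[...,0],q[...,1]
    else:
        T=np.array(p["tool_from_camera"]);W=R.from_euler('xyz',o["ee_rot"]).as_matrix()
        q=((P-np.array(o["tool_pos"]))@W-T[:3,3])@T[:3,:3]*[1,-1,-1];rr=np.hypot(q[...,0],q[...,1]);th=np.arctan2(rr,q[...,2]);a,b=th*q[...,0]/rr,th*q[...,1]/rr
    return cv2.remap(p["color"][:,:,::-1].copy(),(K[0,2]+K[0,0]*a).astype(np.float32),(K[1,2]+K[1,1]*b).astype(np.float32),cv2.INTER_CUBIC)
ims=[]
for n in("top","wrist"):
    o=robot.get_obs();F.append(o["wrist_force"]);p=eyes.snapshot(n);ims.append(rect(p,o,n))
    for q,z in(("hook",.05),("ring",.033),("pointer",.057),("telltale",.057)):
        for r in models.tip_of(p,q)[:1]:
            w=at(p,r["xy"],z,o);print(n,q,r["confidence"],w,"along mm",((w[:2]-P0)@ex*1000).round(1))
for _ in range(6): eyes.snapshot("top");F.append(robot.get_obs()["wrist_force"])
print("F along",np.mean(F,0)[:2]@ex,np.std(F,0)[1],"grasp along",(np.array(o["tool_pos"])[:2]-P0)@ex*1000,o["time"])
cv2.imwrite("pics/"+sys.argv[1]+".png",np.vstack(ims))
E
python3 v.py v1
```

```text
top hook 0.44 [0.4812 0.0711 0.05  ] along mm -167.4
top ring 0.79 [0.4871 0.0513 0.033 ] along mm -187.7
wrist hook 0.6 [0.4882 0.0739 0.05  ] along mm -165.2
F along 5.458741491333646 0.46814317233530867 grasp along -331.645526083848 15.25
```

View pics/v1.png

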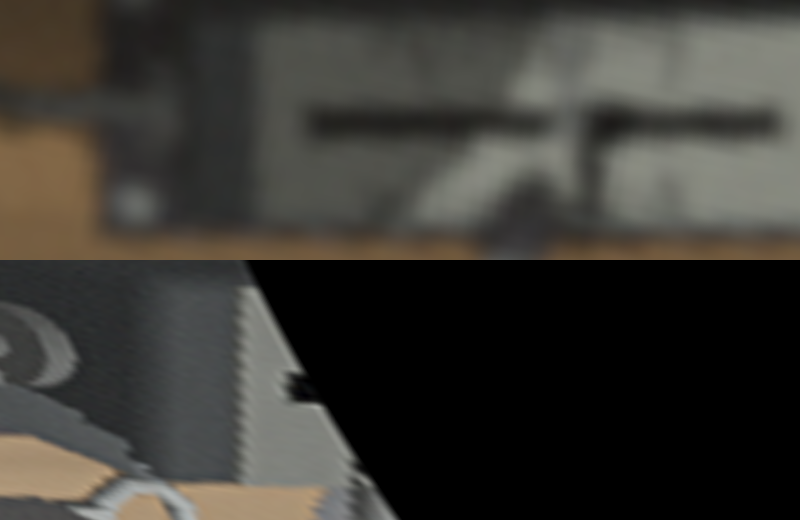

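Top half of the picture, from the overhead camera: the pointer blade is at about 591 and the rider's tip at about 520, so the draw is near 18 mm. I measure it by the blade's shift from the first top picture.

Request:
step_arm([
  [[0, -2, 0, 0, 0, 0, 0], [0, -2, 0, 0, 0, 0, 0], [0, -2, 0, 0, 0, 0, 0], [0, -1.5, 0, 0, 0, 0, 0], [0, -1.5, 0, 0, 0, 0, 0], [0, 0, 0, 0, 0, 0, 0], [0, 0, 0, 0, 0, 0, 0]],
])

```text
time: 16.68
tool_pos: [0.5055, -0.1001, 0.2149]
ee_rot: [3.139, -0.001, -3.049]
wrist_force: [-0.4, 7.5, -0.8]
width: 0.0197
finger_force: 30.0
```

```bash
sed -i '/^ims=\[\]/,$d' v.py
cat > m.py <<'E'
from v import *
ps=[eyes.snapshot("top") for _ in range(6)];o=robot.get_obs()
p=dict(ps[0]);z0=dict(p);z0["color"]=cv2.imread("pics/top0.png")[:,:,::-1]
p["color"]=np.mean([q["color"] for q in ps],0).astype(np.uint8)
a=rect(z0,o,"t");b=rect(p,o,"t");cv2.imwrite("pics/"+sys.argv[1]+".png",np.vstack([a,b]))
for n,i in(("zero",a),("now",b)):
    f=i[158:200].astype(float).mean((0,2))
    f=f-cv2.GaussianBlur(f[None],(0,0),25)[0]
    j=[k for k in range(300,760) if f[k]==f[k-12:k+13].min() and f[k]<-6]
    out=[]
    for k in j:
        w=np.clip(-f[k-14:k+15],0,None);out.append((round(float((w*np.arange(k-14,k+15)).sum()/w.sum()),1),round(f[k],1)))
    print(n,out)
print("F",(np.array(o["wrist_force"])[:2]@ex),"grasp along",(np.array(o["tool_pos"])[:2]-P0)@ex*1000,o["time"])
E
python3 m.py v2
```

```text
zero [(534.1, np.float64(-16.3)), (684.7, np.float64(-33.3))]
now [(382.7, np.float64(-9.2)), (547.4, np.float64(-33.4)), (668.6, np.float64(-7.0))]
F 7.689795716279542 grasp along -340.1319650441113 16.975
```

View pics/v2.png

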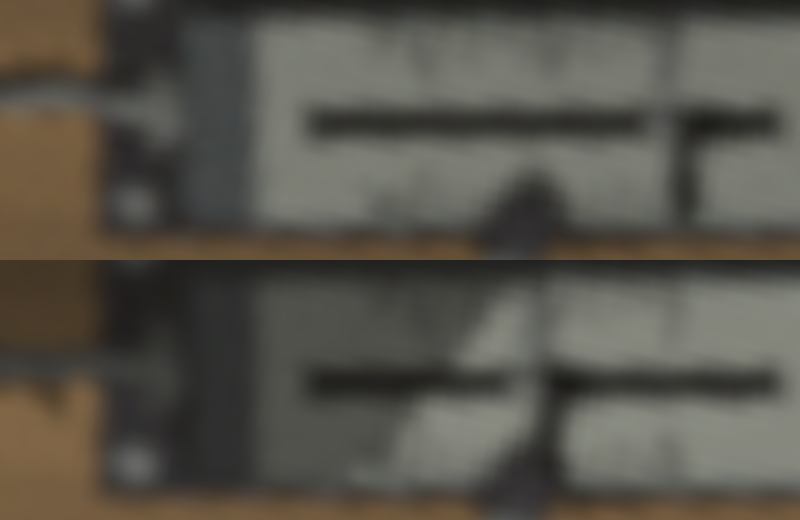

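```bash
cat > c.py <<'E'
import cv2,numpy as np,sys
def cen(i,r0,r1,inv=1):
    f=inv*i[r0:r1].astype(float).mean((0,2));f=f-cv2.GaussianBlur(f[None],(0,0),25)[0]
    k=480+np.argmin(f[480:720]);w=np.clip(-f[k-14:k+15]-3,0,None);return round(float((w*np.arange(k-14,k+15)).sum()/w.sum()),1)
ims={"zero":cv2.imread("pics/v2.png")[:260],"v1":cv2.imread("pics/v1.png")[:260]}
for n in sys.argv[1:]: ims[n]=cv2.imread(f"pics/{n}.png")[260:]
for n,i in ims.items(): print(n,"blade",cen(i,138,156),"blade2",cen(i,144,160),"telltale in slot",cen(i,118,128,-1))
E
python3 c.py v2
```

```text
zero blade 687.2 blade2 685.4 telltale in slot 659.1
v1 blade 592.9 blade2 591.3 telltale in slot 565.7
v2 blade 553.5 blade2 552.1 telltale in slot 522.9
```

Request:
step_arm([
  [[0, -1, 0, 0, 0, 0, 0], [0, -1, 0, 0, 0, 0, 0], [0, -1, 0, 0, 0, 0, 0], [0, 0, 0, 0, 0, 0, 0], [0, 0, 0, 0, 0, 0, 0], [0, 0, 0, 0, 0, 0, 0]],
])

```text
time: 17.73
tool_pos: [0.5058, -0.1029, 0.2149]
ee_rot: [3.138, -0.001, -3.049]
wrist_force: [-0.3, 8.8, -0.6]
width: 0.0199
finger_force: 30.0
```

```bash
python3 m.py v3; python3 c.py v2 v3
```

```text
zero [(534.1, np.float64(-16.3)), (684.7, np.float64(-33.3))]
now [(370.5, np.float64(-6.9)), (536.8, np.float64(-36.5)), (668.7, np.float64(-6.8))]
F 8.293009558730022 grasp along -342.91264134785007 18.025
zero blade 687.2 blade2 685.4 telltale in slot 659.1
v1 blade 592.9 blade2 591.3 telltale in slot 565.7
v2 blade 553.5 blade2 552.1 telltale in slot 522.9
v3 blade 540.8 blade2 539.6 telltale in slot 510.5
```

Request:
step_arm([
  [[0, -1, 0, 0, 0, 0, 0], [0, -0.9, 0, 0, 0, 0, 0], [0, 0, 0, 0, 0, 0, 0], [0, 0, 0, 0, 0, 0, 0], [0, 0, 0, 0, 0, 0, 0]],
])

```text
time: 18.65
tool_pos: [0.506, -0.1047, 0.2149]
ee_rot: [3.138, -0.001, -3.049]
wrist_force: [-0.9, 8.8, -1.0]
width: 0.0197
finger_force: 30.0
```

```bash
python3 m.py v4; python3 c.py v4
python3 - <<'E'
import cv2,numpy as np
a=cv2.imread("pics/v4.png");b=cv2.imread("pics/v4.png")
cv2.imwrite("pics/v4c.png",cv2.resize(a[:,400:720],(660,560)) if 0 else cv2.resize(np.hstack([a[:260,440:720],a[260:,440:720]]),(800,372)))
E
```

```text
zero [(534.1, np.float64(-16.3)), (684.7, np.float64(-33.3))]
now [(346.3, np.float64(-6.6)), (530.2, np.float64(-34.9)), (668.2, np.float64(-7.2))]
F 8.606873041259043 grasp along -344.6772785775162 18.95
zero blade 687.2 blade2 685.4 telltale in slot 659.1
v1 blade 592.9 blade2 591.3 telltale in slot 565.7
v4 blade 532.7 blade2 531.6 telltale in slot 505.7
```

View pics/v4c.png

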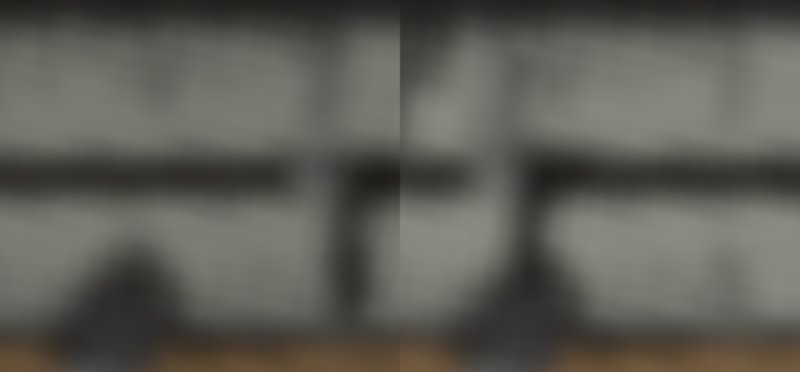

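The right half shows the pointer blade at the rider; the draw is about 31.1 mm of 31.4. I give a last small nudge and hold.

Request:
step_arm([
  [[0, -0.2, 0, 0, 0, 0, 0], [0, 0, 0, 0, 0, 0, 0], [0, 0, 0, 0, 0, 0, 0], [0, 0, 0, 0, 0, 0, 0], [0, 0, 0, 0, 0, 0, 0], [0, 0, 0, 0, 0, 0, 0], [0, 0, 0, 0, 0, 0, 0], [0, 0, 0, 0, 0, 0, 0], [0, 0, 0, 0, 0, 0, 0], [0, 0, 0, 0, 0, 0, 0], [0, 0, 0, 0, 0, 0, 0], [0, 0, 0, 0, 0, 0, 0], [0, 0, 0, 0, 0, 0, 0], [0, 0, 0, 0, 0, 0, 0], [0, 0, 0, 0, 0, 0, 0], [0, 0, 0, 0, 0, 0, 0], [0, 0, 0, 0, 0, 0, 0], [0, 0, 0, 0, 0, 0, 0], [0, 0, 0, 0, 0, 0, 0], [0, 0, 0, 0, 0, 0, 0]],
])

```text
time: 21.45
tool_pos: [0.506, -0.1048, 0.2149]
ee_rot: [3.138, -0.001, -3.049]
wrist_force: [-1.2, 8.6, -0.7]
width: 0.02
finger_force: 30.0
```

```bash
python3 m.py v5; python3 c.py v5
```

```text
zero [(534.1, np.float64(-16.3)), (684.7, np.float64(-33.3))]
now [(345.9, np.float64(-6.2)), (530.7, np.float64(-35.6)), (668.4, np.float64(-7.2))]
F 9.010549354165327 grasp along -344.79631402817023 21.75
zero blade 687.2 blade2 685.4 telltale in slot 659.1
v1 blade 592.9 blade2 591.3 telltale in slot 565.7
v5 blade 532.4 blade2 531.2 telltale in slot 504.2
```

Request:
step_arm([
  [[0, 1, 0, 0, 0, 0, 0], [0, 1.5, 0, 0, 0, 0, 0], [0, 2, 0, 0, 0, 0, 0], [0, 2, 0, 0, 0, 0, 0], [0, 2, 0, 0, 0, 0, 0], [0, 2, 0, 0, 0, 0, 0], [0, 2, 0, 0, 0, 0, 0], [0, 2, 0, 0, 0, 0, 0], [0, 2, 0, 0, 0, 0, 0], [0, 2, 0, 0, 0, 0, 0], [0, 2, 0, 0, 0, 0, 0], [0, 2, 0, 0, 0, 0, 0], [0, 2, 0, 0, 0, 0, 0], [0, 2, 0, 0, 0, 0, 0], [0, 1.5, 0, 0, 0, 0, 0], [0, 1.5, 0, 0, 0, 0, 0], [0, 1, 0, 0, 0, 0, 0], [0, 1, 0, 0, 0, 0, 0], [0, 1, 0, 0, 0, 0, 0], [0, 0, 0, 0, 0, 0, 0]],
])

```text
time: 24.25
tool_pos: [0.5032, -0.0735, 0.2152]
ee_rot: [3.142, 0.0, -3.049]
wrist_force: [-0.1, 1.6, -1.8]
width: 0.0196
finger_force: 30.0
```

Request:
step_arm([
  [[0, 1, 0, 0, 0, 0, 0], [0, 1, 0, 0, 0, 0, 0], [0, 1, 0, 0, 0, 0, 0], [0, 0, 0, 0, 0, 0, 0], [0, 0, 0, 0, 0, 0, 0]],
])

```text
time: 24.88
tool_pos: [0.503, -0.0706, 0.2152]
ee_rot: [-3.141, 0.0, -3.049]
wrist_force: [0.2, 0.4, -1.6]
width: 0.0197
finger_force: 30.0
```

```bash
python3 m.py v6; python3 c.py v6
```

```text
zero [(534.1, np.float64(-16.3)), (684.7, np.float64(-33.3))]
now [(543.2, np.float64(-13.6)), (684.8, np.float64(-36.8))]
F -0.2439898314776802 grasp along -310.4657069428048 25.175
zero blade 687.2 blade2 685.4 telltale in slot 659.1
v1 blade 592.9 blade2 591.3 telltale in slot 565.7
v6 blade 685.5 blade2 685.0 telltale in slot 503.8
```

Request:
step_arm([
  [[0, 1, 0, 0, 0, 0, 0], [0, 1, 0, 0, 0, 0, 0], [0, 0, 0, 0, 0, 0, 0], [0, 0, 0, 0, 0, 0, 50], [0, 0, 0, 0, 0, 0, 50], [0, 0, 0, 0, 0, 0, 50], [0, 0, 0, 0, 0, 0, 50], [0, 0, 0, 0, 0, 0, 50]],
])

```text
time: 26.18
tool_pos: [0.5028, -0.0686, 0.2152]
ee_rot: [3.141, 0.0, -3.049]
wrist_force: [0.1, -0.0, -0.7]
width: 0.0501
finger_force: 0.0
```

Request:
step_arm([
  [[0, 0, -10, 0, 0, 0, 50], [0, 0, -15, 0, 0, 0, 50], [0, 0, -25, 0, 0, 0, 50], [0, 0, -30, 0, 0, 0, 50], [0, 0, -30, 0, 0, 0, 50], [0, 0, 0, 0, 0, 0, 50], [0, 0, 0, 0, 0, 0, 50]],
])

```text
time: 27.05
tool_pos: [0.5025, -0.0685, 0.3247]
ee_rot: [3.141, -0.001, -3.049]
wrist_force: [-0.5, 0.2, -0.4]
width: 0.0498
finger_force: 0.0
```

```bash
python3 m.py v7; python3 c.py v7
python3 - <<'E'
from h import *
p=eyes.snapshot("wrist");save(p,"fin")
E
```

```text
zero [(534.1, np.float64(-16.3)), (684.7, np.float64(-33.3))]
now [(534.1, np.float64(-18.0)), (684.3, np.float64(-34.2))]
F -0.9124917143434886 grasp along -308.36690716086815 27.35
zero blade 687.2 blade2 685.4 telltale in slot 659.1
v1 blade 592.9 blade2 591.3 telltale in slot 565.7
v7 blade 686.5 blade2 685.6 telltale in slot 501.9
```

View pics/fin.png

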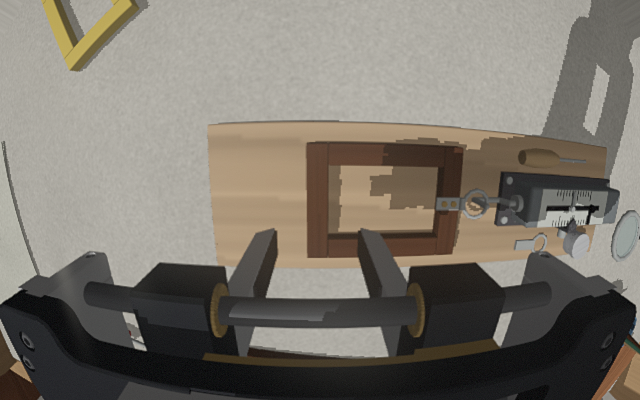

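The final view shows the frame lying hooked with its ring at (475,204), the pointer home, the tell-tale level with the rider at (572,210), and nothing disturbed. I'm handing it in.

```bash
python3 -c "
from bench import robot
print(robot.close_job())"
```

```text
the job is handed in; nothing more can be done
None
```

I drew the frame to about 31.3 mm against the rider's 31.4 mm, held it over two seconds and eased it home to zero; it lies hooked with the tell-tale at the rider, and the job is handed in at about 27 s.

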